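Dock a vial rack at the solvent dispenser by feel and prime it

TASK

Slide the loaded vial rack across the bench, trough end first, squarely up against the dispenser's sprung backstop so that the spout hangs over the wash trough, pressing it home gently by feel. Then push the dispenser's pump cap all the way down and let it come back up, leaving the rack in place and the other glassware alone.

Things in the scene. Friction and masses are not known exactly. Their poses are not given: they have to be found in the camera images.
- rack: Loose white vial rack, 130 (x) x 90 (y) x 40 mm (z), 0.5 to 0.9 kg, sliding with unknown friction; too wide to grasp. Origin: centre of its underside. The half at -x carries 12 amber vials with grey caps, fixed in it, up to 52 mm high; the half at +x has an open trough 54 (x) x 30 (y) mm, 28 deep. Its flat +x end, 65 mm from the origin, goes against the backstop.
- trough (a point): Centre of the mouth of the rack's wash trough, 31 mm to +x of the rack's origin, 40 mm above the bench; axes as the rack.
- station: Fixed dispenser: amber bottle of 72 mm diameter on an aluminium base (120 mm in y, x from -35 to +65 mm, 8 mm thick). Origin: on the bench under the bottle's axis, z up. The rack docks on its -x side, below the spout, moving along the station's +x, with both x axes parallel.
- dock (a point): Fixed point on the bench, 55 mm to -x of the station's origin, axes as the station. The backstop is a black upright bar 84 mm wide (y), 6 to 36 mm high, square to x. Where it is clamped differs each time and is not given: its face stands 0 to 25 mm to -x of this point and must be felt for. It is sprung: it yields to +x at about 2 N per mm, 12 mm at most.
- spout (a point): Lower end of the fixed steel spout, 97 mm to -x of the station's origin and 110 mm above the bench; the 9 mm tube rises from here to 200 mm high and runs back to the bottle's neck.
- pump_top (a point): Centre of the flat top of the round white pump cap (34 mm diameter), on the bottle's axis, 237 mm above the bench when up.
- pump (a joint): Travel of the pump cap in m: 0 up, 0.014 fully down; sprung, 2 N to start and about 11 N fully down.
- reagent: Bystander: small amber bottle with black cap, 60 mm diameter, 110 mm high; origin under its centre.
- beaker: Bystander: open glass beaker, 70 mm diameter, 80 mm high; origin under its centre.
- jar: Bystander: small white jar with grey lid, 52 mm diameter, 50 mm high; origin under its centre.

How it is judged:
On the way, in this order (a step that is already met when the one before it is completed fails the run):
1. rack pressed on the sprung backstop with over 6 N (never over 20 N) for 0.3 s, square within 0.1 rad, spout over the trough: within 10 mm of its centre line and 26 mm of its centre lengthwise (y of spout in the frame of rack between -0.01 and 0.01 m and x of spout in the frame of rack between 0.005 and 0.057 m and angle between the x axis of rack and the x axis of station, either way round below 0.1 rad and contact force between rack and station above 6 N), for 0.3 s.
2. the pump cap is pushed down 11 mm or more for 0.1 s with the rack still docked under the spout (y of spout in the frame of rack between -0.01 and 0.01 m and x of spout in the frame of rack between 0.005 and 0.057 m and angle between the x axis of rack and the x axis of station, either way round below 0.1 rad and value of joint pump above 0.011 m), for 0.1 s.
At the end, for the whole second after the job is handed in: The rack stands at rest flat on the bench, its x axis along the station's within 0.1 rad, with the spout over the wash trough (within 10 mm of the trough's centre line sideways, within 26 mm of its centre lengthwise), and the pump cap is back up (within 2 mm) (y of spout in the frame of rack between -0.01 and 0.01 m and x of spout in the frame of rack between 0.005 and 0.057 m and angle between the x axis of rack and the x axis of station, either way round below 0.1 rad and height (world z) of rack below 0.005 m and angle between rack's own z axis and vertical below 0.05 rad and linear speed of rack below 0.01 m/s and value of joint pump below 0.002 m); the robot touches nothing.
It fails at once if the rack pushed against the dispenser or its backstop with more than 20 N (contact force between rack and station above 20 N).
It fails at once if the rack lifted more than 10 mm or tipped more than 0.15 rad (height (world z) of rack above 0.01 m or angle between rack's own z axis and vertical above 0.15 rad).
It fails at once if the pump pressed more than 6 mm while the spout is not over the trough (value of joint pump above 0.006 m and not (y of spout in the frame of rack between -0.01 and 0.01 m and x of spout in the frame of rack between 0.005 and 0.057 m and angle between the x axis of rack and the x axis of station, either way round below 0.1 rad)).
It fails at once if the reagent bottle, beaker or jar moved more than 20 mm (distance of any of reagent, beaker, jar from where it was at the start of the episode above 0.02 m).
It also fails if it takes over 72 s, if anything falls off the work surface, if the arm or the gripper's body presses on something with over 40 N, if the wrist force passes 120 N, or if a joint passes its speed limit or range.

ROBOT

A 6-joint arm with a two-finger parallel gripper is mounted at the origin on the work surface. World frame = base frame: x ahead of the robot, y to its left, z up, the work surface at z = 0. Lengths are in m, angles in rad, forces in N, time in s.
With the tool pointing down it reaches from about 0.325 to 1 m from the base axis. Payload 5.1 kg.
Tool frame: the origin (TCP) lies at the very end of the fingers, on their centre line; the grasp point (between the pads) lies bot.tcp_to_grasp behind it (bot.tcp_to_grasp is the distance from the TCP to the grasp point, in m); z points along the fingers, x is the direction in which the jaws open and shut, and the axes are right-handed (so a half turn about z gives the same grasp; the last joint's range is limited). The gripper opens to 85 mm and grips with 20 to 120 N. Pads are 22 mm wide; open, the fingers measure 114 mm over their backs; the gripper's body (76 mm by 85 mm) begins 54 mm behind the grasp point. The pads swing forward as they close: fully open they stand 13 mm farther back than shut.
Start: joints at [-1.213, 0.124, 1.65, -0, 1.367, -0.083], TCP at [0.277, -0.588, 0.231] pointing down, gripper open.
Joint ranges: [-2.61, 2.61], [-1.02, 2.33], [0.03, 2.71], [-1.35, 4.49], [0.32, 2.68], [-2.91, 2.91]. Speed limits (rad/s): [2.57, 2.57, 3.14, 3.14, 3.14, 3.14].

INTERFACE

Orientations are given as a unit quaternion [w, x, y, z].
In Python, from station import telemetry, eyes, finish_job, bot gives the robot as it stands.
- The arm moves only by the tool carry_out, never from a script. Its argument "deltas" is a list of rows, each a list of 4 numbers: the shift along the tool's x, y, z in mm, then the turn about the tool's z in degrees. In form: [[x, y, z, turn], ...]. A call has 1 to 12 rows; each row is the pose to reach, as a shift and turn from the pose commanded when the call began, along the tool's axes at that moment; what a row does not reach only later rows make up. A row lasts 1/8 s, in which the tool goes at most 62.5 mm and 10.7 degrees, less where a joint would pass 70% of its speed; a pose out of reach is approached as far as the arm can. A call with a gripper value outside its range is refused whole. "fingers" is the closure, from 0 (fully open) to 1 (shut), set as the call begins (left out, the last holds). The fingers move at their own pace and stop on an object; "squeeze" is the grip in N (left out, the last holds). Time passes only in rows, so rows that repeat a pose let the fingers close. It gives the time, the measured TCP pose, the force and the opening at its end, in the units of the state.
- telemetry.observe(): the state, without advancing time (a new reading comes with each control period).
- eyes.get_image(name): name is "scene" or "top" or "wrist"; returns a dict with "img" (384x512x3 uint8, blue, green, red), "intrinsics" (3x3 intrinsics, pixels), "position" and "orientation" of the camera in the world. Camera axes: x right, y up, looking along -z (the intrinsics and any distortion apply to the point x, -y, -z); pixel columns grow to the right and rows downward; lengths in m; the calibration is good to about 2 mm. A picture is of the moment at which its call begins. There is no depth.
- finish_job(): hands the job in, once; it reports no verdict.
The state is a dict: "clock": time; "joints": joint angles; "joint_vel": joint speeds; "effort": joint torques, N m; "tcp_pos": TCP position; "ee_rot": TCP orientation; "force": force on the tool from outside, world axes, zero at the start; "moment": the same for the moment, N m; "gripper_width": finger opening in m.
Only numpy, scipy, OpenCV 4.12 (cv2) and the standard library are available. Lean on these libraries where they do the work, as an engineer would, in place of code of your own. Each camera call takes 0.05 s, during which the arm holds its last target. There are 200 camera calls.

## Working session

There is one attempt and no reset: what is moved stays moved. The work goes in short steps, Python scripts to look and compute and a tool call to move; the robot and the scene stay as the last step left them, time stands still between calls to the robot, and variables do not carry over. Pictures are saved under pics/ and viewed, about 8 in all and at most 12, crops included, and the job is handed in when it is done.

Besides the shell and the picture viewer there is one more tool, called after "Request:" as name(argument=value, ...), one argument or row to a line, values as JSON. carry_out: Moves the arm, as the interface text tells. Its arguments: {"type":"object","properties":{"deltas":{"type":"array"},"fingers":{"type":"number"},"squeeze":{"type":"number"}},"required":["deltas"]}

```bash
mkdir -p pics; cat > h.py <<'E'
import numpy as np,cv2
from scipy.spatial.transform import Rotation as R
from station import telemetry,eyes,bot,finish_job
def cam(n):
    d=eyes.get_image(n); d['R']=R.from_quat(np.roll(d['orientation'],-1)).as_matrix(); return d
def ray(d,u,v):
    p=np.linalg.solve(np.array(d['intrinsics']),[u,v,1]); return d['R']@np.array([p[0],-p[1],-p[2]])
def at_z(d,u,v,z):
    r=ray(d,u,v); c=np.array(d['position']); return c+r*(z-c[2])/r[2]
def proj(d,P):
    q=(np.atleast_2d(P)-np.array(d['position']))@d['R']; q=np.c_[q[:,0],-q[:,1],-q[:,2]]@np.array(d['intrinsics']).T
    return q[:,:2]/q[:,2:]
E
python3 - <<'E'
from h import *
import pickle
for n in('top','scene'):
    d=cam(n); pickle.dump(d,open(n+'.pkl','wb')); cv2.imwrite(f'pics/{n}0.png',d['img']); print(n,d['position'],d['orientation'],d['intrinsics'],[k for k in d])
s=telemetry.observe();print(s, bot.tcp_to_grasp)
E
```

```text
top [ 0.36942516 -0.05081696  1.02875731] [-0.69428856 -0.06462258  0.07687885  0.71265487] [[361.75122344   0.         255.38302285]
 [  0.         361.75122344 191.27359807]
 [  0.           0.           1.        ]] ['img', 'intrinsics', 'position', 'orientation', 'R']
scene [ 1.04059226 -0.57189515  1.31835103] [0.90273249 0.24552604 0.09567373 0.34005522] [[453.08643225   0.         251.93776686]
 [  0.         453.08643225 198.25136198]
 [  0.           0.           1.        ]] ['img', 'intrinsics', 'position', 'orientation', 'R']
{'clock': 0.1, 'joints': array([-1.21260179e+00,  1.24464416e-01,  1.65156725e+00,  9.75527321e-06,
        1.36749826e+00, -8.26349729e-02]), 'joint_vel': array([-0.00075732, -0.00020334, -0.00449517, -0.00115566, -0.00134447,
        0.00077747]), 'effort': array([ 4.47943394e-04, -4.24931216e+01, -3.66652894e+01, -1.23206200e-04,
        3.94568357e-03, -3.03993954e-05]), 'tcp_pos': array([ 0.27710568, -0.58735014,  0.23014245]), 'ee_rot': array([-5.88176782e-04,  8.44596557e-01, -5.35402389e-01, -7.69628506e-04]), 'force': array([-0.94566282, -0.27440963,  0.49914744]), 'moment': array([-0.01503442, -0.02670661, -0.03331778]), 'gripper_width': 0.08540969926459221} 0.0187
```

View pics/top0.png

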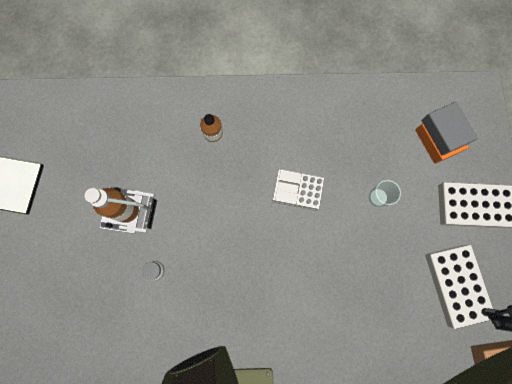

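View pics/scene0.png

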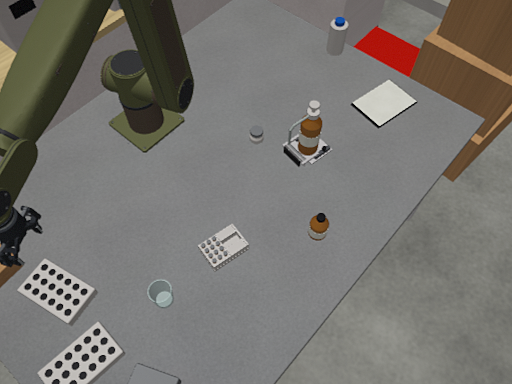

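Top: rack at about (299,189), trough end to the left, and the station at about (130,210), so the slide runs left. Reagent is at (210,128), jar (152,270) and beaker (385,193). The scene view agrees. I'll enlarge both objects next.

```bash
python3 - <<'E'
from h import *
import pickle
t=pickle.load(open('top.pkl','rb'));s=pickle.load(open('scene.pkl','rb'))
def crop(d,x,y,w,h,k): return cv2.resize(d['img'][y:y+h,x:x+w],None,fx=k,fy=k,interpolation=cv2.INTER_CUBIC)
a=np.hstack([crop(t,268,160,66,60,6),crop(t,80,175,80,60,5)[:300].copy() if 0 else cv2.resize(crop(t,80,180,80,60,5),(400,300)).copy() if 0 else crop(t,80,180,66,60,6)])
b=np.hstack([crop(t,100,180,66,40,6)[:240],crop(s,195,220,66,40,6)[:240]])
cv2.imwrite('pics/c1.png',np.vstack([a,b]))
for n,u,v,z in(('jar',152,270,.05),('reag',209,119,.11),('beaker',378,198,0),('rack',299,189,.045),('pump',94,195,.237)):
    print(n,at_z(t,u,v,z).round(3))
E
```

```text
jar [0.363 0.207 0.05 ]
reag [0.758 0.05  0.11 ]
beaker [ 0.55  -0.427  0.   ]
rack [ 0.573 -0.192  0.045]
pump [0.53  0.291 0.237]
```

View pics/c1.png

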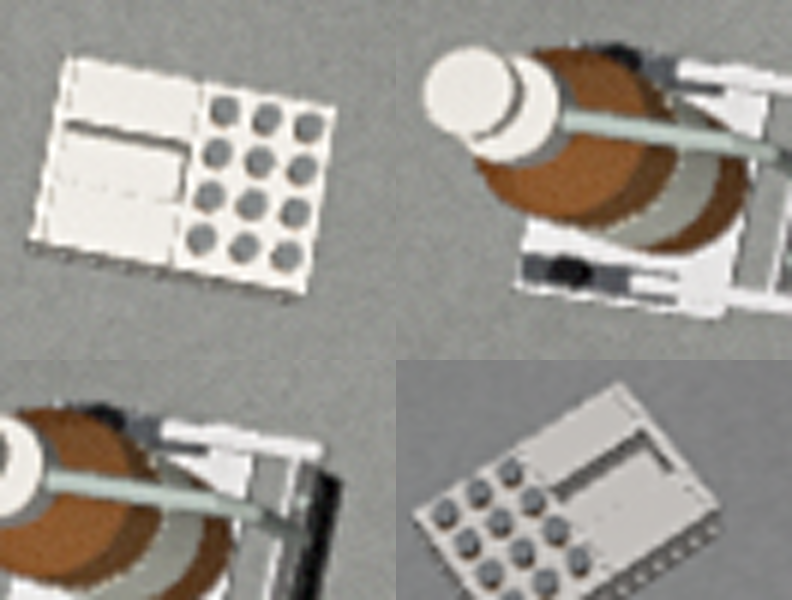

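Rack top corners in the 6x crop: (68,57), (337,107), (304,292), (30,240). The pump cap centre is at (74,92) in the second crop. I'll take a larger view of the station from both cameras.

```bash
python3 - <<'E'
from h import *
import pickle
t=pickle.load(open('top.pkl','rb'));s=pickle.load(open('scene.pkl','rb'))
def crop(d,x,y,w,h,k): return cv2.resize(d['img'][y:y+h,x:x+w],None,fx=k,fy=k,interpolation=cv2.INTER_CUBIC)
cv2.imwrite('pics/c2.png',np.hstack([crop(t,95,180,66,60,6),crop(s,276,98,66,75,6)[90:]]))
cv2.imwrite('pics/c2.png',np.hstack([crop(t,85,180,75,60,5.3333),crop(s,270,95,75,75,5.3333)[:]][0:1]+[]) if 0 else np.hstack([cv2.copyMakeBorder(crop(t,85,182,78,60,5),0,90,0,0,0),crop(s,272,94,70,78,5)]))
E
```

```text
(no output)
```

View pics/c2.png

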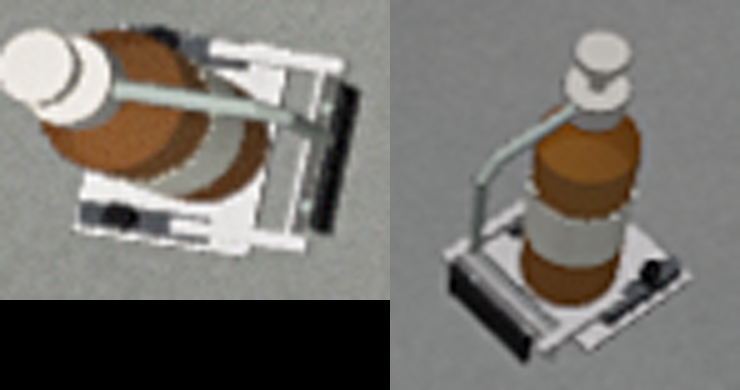

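Station: top crop shows the pump centre at (39,69), base corners at (75,230) and (250,253), and the spout tip near (330,133). Scene crop shows the pump at (212,50), base corners at (300,275) and (195,350), the spout tip at (85,250), and the backstop's upper edge from (60,262) to (135,335).

```bash
cat > fit.py <<'E'
from h import *
import pickle
from scipy.optimize import least_squares
t=pickle.load(open('top.pkl','rb'));s=pickle.load(open('scene.pkl','rb'))
def px(x,y,k,ox,oy): return [ox+(x+.5)/k-.5, oy+(y+.5)/k-.5]
def pose(p,L):
    c,n=np.cos(p[2]),np.sin(p[2]); L=np.array(L,float); return np.c_[p[0]+c*L[:,0]-n*L[:,1],p[1]+n*L[:,0]+c*L[:,1],L[:,2]]
def fit(obs,p0):
    def f(p): return np.concatenate([(proj(d,pose(p,[l]))[0]-u) for d,l,u in obs])
    r=least_squares(f,p0,loss='soft_l1'); print(r.x.round(4),np.degrees(r.x[2]).round(2)); print(f(r.x).reshape(-1,2).round(1).tolist()); return r.x
T=lambda x,y:px(x,y,6,268,160)
S=lambda x,y:px(x,y,6,195,220)
h=.04
# +x left in top image, +y down
rack=fit([(t,(.065,-.045,h),T(68,57)),(t,(-.065,-.045,h),T(337,107)),(t,(-.065,.045,h),T(304,292)),(t,(.065,.045,h),T(30,240)),
 (s,(.065,.045,h),S(620-396,382-360)),(s,(.065,-.045,h),S(720-396,510-360)),(s,(-.065,.045,h),S(414-396,513-360))],[.573,-.19,1.4])
T=lambda x,y:px(x,y,5,85,182)
S=lambda x,y:px(x,y,5,272,94)
st=fit([(t,(0,0,.237),T(39,69)),(t,(.065,.06,.008),T(75,230)),(t,(-.035,.06,.008),T(250,253)),(t,(-.097,0,.11),T(330,133)),
 (s,(0,0,.237),S(212,50)),(s,(.065,-.06,.008),S(300,275)),(s,(-.035,-.06,.008),S(195,350)),(s,(-.097,0,.11),S(85,250))],[.53,.25,1.4])
c,n=np.cos(st[2]),np.sin(st[2])
d=rack[:2]-st[:2]; print('rack in station',c*d[0]+n*d[1],-n*d[0]+c*d[1],np.degrees(rack[2]-st[2]))
for a,b in((60,262),(135,335)):
    q=at_z(s,*S(a,b),.036)[:2]-st[:2]; print('bar',c*q[0]+n*q[1],-n*q[0]+c*q[1])
for a,b in((357,85),):
    q=at_z(t,*T(a,b),.036)[:2]-st[:2]; print('bar',c*q[0]+n*q[1],-n*q[0]+c*q[1])
E
python3 fit.py
```

```text
[ 0.5765 -0.1922  1.3449] 77.06
[[-0.1, -0.8], [0.3, -0.2], [0.7, -0.1], [0.3, -0.7], [0.1, -0.9], [-0.2, -1.3], [-0.3, -0.9]]
[0.5319 0.2939 1.4058] 80.55
[[0.2, -1.0], [0.1, 0.0], [0.3, 0.3], [0.5, 0.9], [0.2, -0.3], [0.2, -0.3], [0.7, -0.7], [0.0, -0.1]]
rack in station -0.47223682660142263 -0.12384778131390492 -3.4902566477493555
bar -0.07663847765217213 0.04256551265595947
bar -0.07805155961950046 -0.03761174934193748
bar -0.08294138808943027 -0.039185220634849055
```

```bash
cat >> h.py <<'E'
def delta(P,head,s=None):
    """tool-frame shift mm and turn deg to reach world TCP P with jaw-axis heading (deg)"""
    s=s or telemetry.observe(); M=R.from_quat(np.roll(s['ee_rot'],-1)).as_matrix()
    h=np.degrees(np.arctan2(M[1,0],M[0,0])); t=-((head-h+90)%180-90)
    print('now',s['tcp_pos'].round(4),'head',h.round(2),'F',s['force'].round(2),'w',round(s['gripper_width'],4),'t',s['clock'])
    print('delta',(1000*M.T@(np.array(P)-s['tcp_pos'])).round(1),'turn',round(t,1))
E
cat > r.py <<'E'
import numpy as np
RACK=np.array([.5765,-.1922,1.3449]);ST=np.array([.5319,.2939,1.4058])
def w(p,x,y,z=0): c,n=np.cos(p[2]),np.sin(p[2]); return np.array([p[0]+c*x-n*y,p[1]+n*x+c*y,z])
def l(p,q): c,n=np.cos(p[2]),np.sin(p[2]); d=np.array(q)[:2]-p[:2]; return np.array([c*d[0]+n*d[1],-n*d[0]+c*d[1]])
E
python3 - <<'E'
from h import *; from r import *; import pickle
t=pickle.load(open('top.pkl','rb'))
for x,y in [(225,110),(267,118),(308,126),(200,240),(245,248),(288,256)]:
    q=at_z(t,268+(x+.5)/6-.5,160+(y+.5)/6-.5,.052); print((1000*l(RACK,q)).round(1))
delta(w(RACK,-.043,0,.12),np.degrees(RACK[2])-90)
E
```

```text
[-11.5 -29. ]
[-31.3 -29.1]
[-50.5 -29.2]
[-10.7  33.7]
[-31.5  33.2]
[-51.5  33. ]
now [ 0.2771 -0.5874  0.2301] head -64.74 F [-0.95 -0.27  0.5 ] w 0.0854 t 0.1
delta [-195.6 -412.8  110.6] turn -51.8
```

Request:
carry_out(
  deltas=[
    [-20, -41, 0, -5],
    [-40, -83, 0, -10],
    [-60, -124, 10, -16],
    [-80, -165, 20, -21],
    [-100, -206, 40, -27],
    [-120, -248, 60, -33],
    [-140, -289, 80, -39],
    [-160, -330, 100, -45],
    [-180, -372, 110, -50],
    [-196, -413, 110, -52],
    [-196, -413, 110, -52],
    [-196, -413, 110, -52],
  ],
  fingers=0,
)

```text
clock: 1.6
tcp_pos: [0.5668, -0.2344, 0.1209]
ee_rot: [0.0, 0.994, -0.111, -0.001]
force: [0.4, 0.2, -0.2]
gripper_width: 0.0852
```

```bash
python3 - <<'E'
from h import *; from r import *
delta(w(RACK,-.041,.001,.12),np.degrees(RACK[2])-90)
d=cam('wrist'); im=d['img'].copy()
# predicted: rack top outline and caps
for x in(-.011,-.031,-.051):
  for y in(-.031,-.0103,.0103,.031): cv2.circle(im,tuple(int(v) for v in proj(d,w(RACK,x,y,.052))[0]),3,(0,0,255),1)
for a in(1,-1):
  for b in(1,-1): cv2.circle(im,tuple(int(v) for v in proj(d,w(RACK,.065*a,.045*b,.04))[0]),4,(255,0,0),1)
cv2.imwrite('pics/w1.png',im); print(d['position'])
E
```

```text
now [ 0.5668 -0.2344  0.1209] head -12.73 F [ 0.43  0.19 -0.24] w 0.0852 t 1.6
delta [-1.  -2.3  0.9] turn 0.2
[ 0.58173008 -0.16322979  0.26286044]
```

View pics/w1.png

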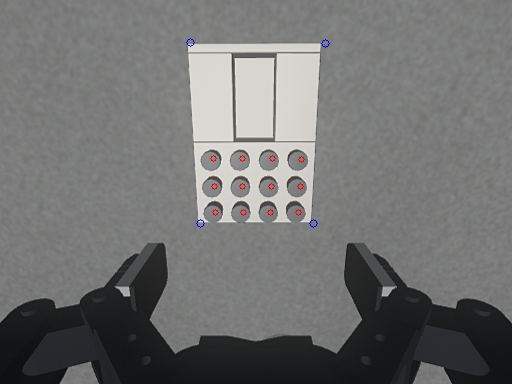

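Tool is parallel to the rack. The caps sit about 2 mm to rack +y of the prediction, with row centres at column 254 against 256. I'll centre on the group and descend by feel.

Request:
carry_out(
  deltas=[
    [-2, -2, 20, 0],
    [-2, -2, 45, 0],
    [-2, -2, 65, 0],
    [-2, -2, 75, 0],
    [-2, -2, 78, 0],
    [-2, -2, 78, 0],
  ],
)

```text
clock: 2.4
tcp_pos: [0.566, -0.2323, 0.0437]
ee_rot: [0.0, 0.994, -0.111, 0.0]
force: [-0.2, -0.6, 0.4]
gripper_width: 0.0856
```

Request:
carry_out(
  deltas=[
    [0, 0, 1, 0],
    [0, 0, 2, 0],
    [0, 0, 3, 0],
    [0, 0, 4, 0],
    [0, 0, 4, 0],
  ],
)

```text
clock: 3.02
tcp_pos: [0.5656, -0.2319, 0.0392]
ee_rot: [-0.0, 0.994, -0.111, -0.0]
force: [1.1, 0.2, -0.9]
gripper_width: 0.0854
```

Request:
carry_out(
  deltas=[
    [0, 0, 1, 0],
    [0, 0, 2, 0],
    [0, 0, 3, 0],
    [0, 0, 4, 0],
    [0, 0, 4, 0],
  ],
)

```text
clock: 3.65
tcp_pos: [0.5656, -0.232, 0.0352]
ee_rot: [-0.0, 0.994, -0.111, -0.0]
force: [0.4, -0.9, 0.3]
gripper_width: 0.0856
```

```bash
python3 - <<'E'
from h import *; from r import *
delta(w(RACK,-.041,.002,.034),np.degrees(RACK[2])-90)
d=cam('wrist'); cv2.imwrite('pics/w2.png',d['img'])
E
```

```text
now [ 0.5656 -0.232   0.0352] head -12.75 F [ 0.44 -0.86  0.32] w 0.0856 t 3.65
delta [-0.3 -0.2  1.2] turn 0.2
```

View pics/w2.png

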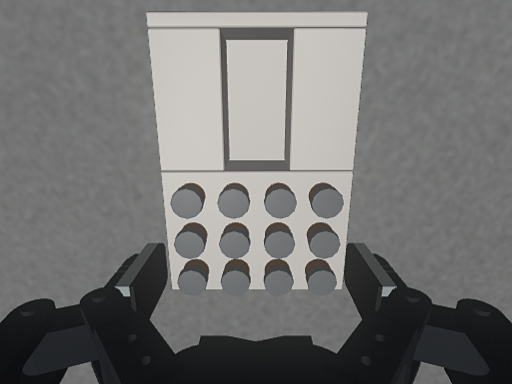

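Pads straddle the cap group evenly; inner pad edges are at columns 167 and 345, caps span 172–343. I'll close gently.

Request:
carry_out(
  deltas=[
    [0, 0, 1, 0],
    [0, 0, 2, 0],
    [0, 0, 2, 0],
  ],
)

```text
clock: 4.08
tcp_pos: [0.5656, -0.2319, 0.0332]
ee_rot: [-0.0, 0.994, -0.111, -0.0]
force: [0.3, 0.1, 0.3]
gripper_width: 0.0851
```

Request:
carry_out(
  deltas=[
    [0, 0, 0, 0],
    [0, 0, 0, 0],
    [0, 0, 0, 0],
    [0, 0, 0, 0],
    [0, 0, 0, 0],
    [0, 0, 0, 0],
  ],
  fingers=0.3,
  squeeze=40,
)

```text
clock: 4.82
tcp_pos: [0.5662, -0.2323, 0.0339]
ee_rot: [0.0, 0.994, -0.111, 0.001]
force: [2.2, -1.0, 4.6]
gripper_width: 0.0745
```

Gripped at 74.5 mm, consistent with the cap group. Now the drag.

```bash
python3 - <<'E'
from h import *; from r import *
s=telemetry.observe()
P=w(ST,-.190-.041,0,s['tcp_pos'][2]); print(P)
delta(P,np.degrees(ST[2])-90,s)
E
```

```text
[0.49395855 0.06603722 0.03393345]
now [ 0.5662 -0.2323  0.0339] head -12.74 F [ 2.23 -0.96  4.65] w 0.0745 t 4.825
delta [-136.3 -275.    -0.3] turn -3.3
```

Request:
carry_out(
  deltas=[
    [-3, -8, 0, 0],
    [-10, -22, 0, 0],
    [-24, -49, 0, -0.5],
    [-39, -79, 0, -1],
    [-54, -109, 0, -1.5],
    [-69, -139, 0, -2],
    [-84, -169, 0, -2.5],
    [-99, -199, 0, -3],
    [-114, -230, 0, -3.3],
    [-127, -257, 0, -3.3],
    [-136, -275, 0, -3.3],
    [-136, -275, 0, -3.3],
  ],
)

```text
clock: 6.32
tcp_pos: [0.4935, 0.0676, 0.0339]
ee_rot: [-0.001, 0.997, -0.082, 0.0]
force: [-2.0, 4.6, 7.4]
gripper_width: 0.0749
```

```bash
python3 - <<'E'
from h import *; from r import *
s=telemetry.observe()
P=w(ST,-.190-.041,0,s['tcp_pos'][2])
delta(P,np.degrees(ST[2])-90,s)
import pickle
t=cam('top'); pickle.dump(t,open('top1.pkl','wb'))
d=cam('wrist'); pickle.dump(d,open('wr1.pkl','wb'))
k=cv2.resize(t['img'][172:252,85:225],None,fx=5,fy=5,interpolation=cv2.INTER_CUBIC)
cv2.imwrite('pics/t2.png',k); cv2.imwrite('pics/w3.png',d['img'])
E
```

```text
now [0.4935 0.0676 0.0339] head -9.35 F [-2.01  4.57  7.4 ] w 0.0749 t 6.325
delta [ 0.7  1.5 -0. ] turn 0.1
```

View pics/w3.png

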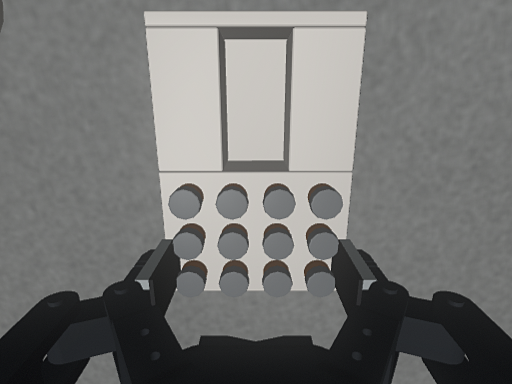

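Rack came along and is still centred and square in the tool: top edge columns 145–367, trough centred at 254. I'll advance most of the remaining gap of about 45 mm, then feel.

Request:
carry_out(
  deltas=[
    [1, -5, 0, 0],
    [1, -13, 0, 0],
    [1, -22, 0, 0],
    [1, -29, 0, 0],
    [1, -32, 0, 0],
    [1, -33, 0, 0],
  ],
)

```text
clock: 7.18
tcp_pos: [0.5001, 0.0965, 0.0339]
ee_rot: [0.003, 0.997, -0.081, -0.0]
force: [-1.1, -10.3, 8.6]
gripper_width: 0.0747
```

```bash
python3 - <<'E'
from h import *; from r import *
s=telemetry.observe(); print(l(ST,s['tcp_pos']).round(4))
delta(w(ST,-.144-.041,0,s['tcp_pos'][2]),np.degrees(ST[2])-90,s)
d=cam('wrist'); cv2.imwrite('pics/w4.png',d['img'])
t=cam('top'); k=cv2.resize(t['img'][180:240,80:190],None,fx=5,fy=5,interpolation=cv2.INTER_CUBIC)
a=np.zeros((560,550,3),np.uint8); a[:300]=k; a[300:,:346]=cv2.resize(d['img'],(346,260)); cv2.imwrite('pics/m4.png',a)
E
```

```text
[-0.2    -0.0011]
now [0.5001 0.0965 0.0339] head -9.35 F [ -1.12 -10.28   8.57] w 0.0747 t 7.175
delta [ -1.1 -15.   -0.1] turn 0.1
```

View pics/m4.png

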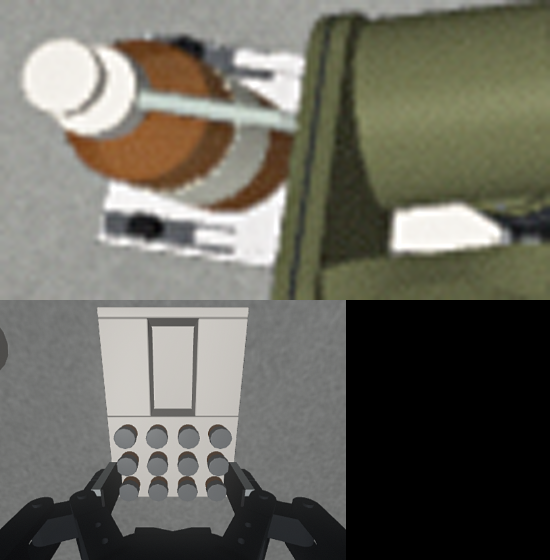

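Resistance is about 10 N, which may be rack friction plus my 8 N of downward load. The wrist camera also sits about 72 mm ahead of the TCP at z≈0.18, so at docking it would reach the spout. I'll let go and regrip the caps with the tool turned 90°, which puts the camera out to the side.

Request:
carry_out(
  deltas=[
    [0, 0, 0, 0],
    [0, 0, 0, 0],
    [0, 0, 0, 0],
    [0, 0, 0, 0],
  ],
  fingers=0,
)

```text
clock: 7.78
tcp_pos: [0.4998, 0.0988, 0.033]
ee_rot: [0.0, 0.997, -0.082, -0.0]
force: [-0.9, 0.6, 0.8]
gripper_width: 0.0856
```

Request:
carry_out(
  deltas=[
    [0, 0, -10, 0],
    [0, 2, -25, 0],
    [0, 4, -45, 0],
    [0, 4, -50, 0],
    [0, 4, -50, 0],
  ],
)

```text
clock: 8.4
tcp_pos: [0.4999, 0.0947, 0.0842]
ee_rot: [-0.0, 0.997, -0.082, 0.001]
force: [0.4, -1.0, -0.3]
gripper_width: 0.0855
```

```bash
python3 - <<'E'
from h import *; from r import *
s=telemetry.observe(); print(s['joints'].round(3), l(ST,s['tcp_pos']).round(4))
delta(w(ST,-.159-.031,-.001,.085),np.degrees(ST[2]),s)
E
```

```text
[ 0.082 -0.049  2.089  0.     1.099  0.247] [-0.2017 -0.0012]
now [0.4999 0.0947 0.0842] head -9.45 F [ 0.37 -1.04 -0.25] w 0.0855 t 8.4
delta [ -0.2 -11.7  -0.8] turn -90.0
```

Request:
carry_out(
  deltas=[
    [0, 0, 0, -10],
    [0, 0, 0, -20],
    [0, 0, 0, -30],
    [0, 0, 0, -40],
    [0, 0, 0, -50],
    [0, 0, 0, -60],
    [0, -3, 0, -70],
    [0, -6, 0, -80],
    [0, -10, 0, -90],
    [0, -12, 0, -90],
    [0, -12, 0, -90],
  ],
)

```text
clock: 9.78
tcp_pos: [0.5011, 0.1065, 0.0828]
ee_rot: [-0.0, 0.764, 0.646, -0.0]
force: [1.0, -0.7, -0.7]
gripper_width: 0.0852
```

```bash
python3 - <<'E'
from h import *; from r import *
s=telemetry.observe(); print(l(ST,s['tcp_pos']).round(4))
rk=np.r_[w(ST,-.159,-.001)[:2],ST[2]]
delta(w(rk,-.031,0,.085),np.degrees(ST[2]),s)
d=cam('wrist'); im=d['img'].copy()
def c(P,r,col): cv2.circle(im,tuple(int(round(v)) for v in proj(d,P)[0]),r,col,1)
for x in(-.011,-.031,-.051):
  for y in(-.031,-.0103,.0103,.031): c(w(rk,x,y,.052),3,(0,0,255))
for a in(1,-1):
  for b in(1,-1): c(w(rk,.065*a,.045*b,.04),4,(255,0,0))
c(w(ST,-.097,0,.11),5,(0,255,0))
cv2.imwrite('pics/w5.png',im); print(d['position'])
E
```

```text
[-0.1899 -0.0004]
now [0.5011 0.1065 0.0828] head 80.43 F [ 1.02 -0.7  -0.71] w 0.0852 t 9.775
delta [-0.1  0.6 -2.2] turn -0.1
[0.42738099 0.11832231 0.22485365]
```

View pics/w5.png

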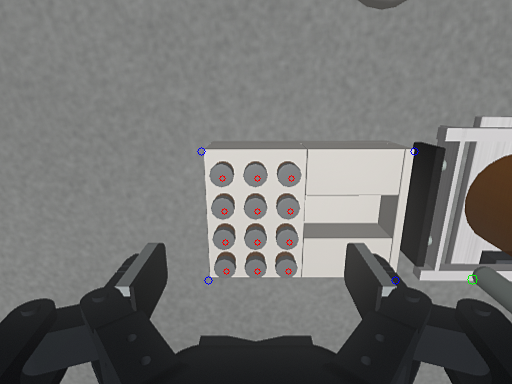

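Clear view: caps match the prediction within about 3 px. The spout tip is near (480,271) and the backstop's lower face edge runs (413,143)–(401,265), parallel to the rack end (405,150)–(391,277).

```bash
python3 - <<'E'
from h import *; from r import *
d=cam('wrist')
for n,u,v,z in(('rack end',405,150,.04),('rack end',391,277,.04),('back',204,150,.04),('back',210,277,.04),('bar',413,143,.006),('bar',401,265,.006),('spout',480,271,.11),
 ('cap',255,174,.052),('cap',256,267,.052),('cap',222,174,.052),('cap',289,174,.052),('trough',383,196,.04),('trough',378,237,.04)):
    print(n,(1000*l(ST,at_z(d,u,v,z))).round(1))
E
```

```text
rack end [-99.4  44.5]
rack end [-96.7 -44.1]
back [-222.1   44.7]
back [-222.4  -43.9]
bar [-77.6  44. ]
bar [-72.8 -54.7]
spout [-94.4   3.6]
cap [-191.    32.4]
cap [-190.5  -29. ]
cap [-210.3   32.5]
cap [-171.1   32.4]
trough [-109.3   15. ]
trough [-109.2  -13.7]
```

Request:
carry_out(
  deltas=[
    [-0.8, -2, 12, 0],
    [-0.8, -2, 28, 0],
    [-0.8, -2, 38, 0],
    [-0.8, -2, 39, 0],
    [-0.8, -2, 39, 0],
  ],
)

```text
clock: 10.5
tcp_pos: [0.4994, 0.106, 0.0443]
ee_rot: [-0.0, 0.763, 0.646, -0.0]
force: [0.2, 0.8, 0.2]
gripper_width: 0.0855
```

Request:
carry_out(
  deltas=[
    [0, 0, 0, 0],
    [0, 0, 0, 0],
    [0, 0, 0, 0],
    [0, 0, 0, 0],
    [0, 0, 0, 0],
    [0, 0, 0, 0],
    [0, 0, 0, 0],
    [0, 0, 0, 0],
  ],
  fingers=0.55,
  squeeze=40,
)

```text
clock: 11.5
tcp_pos: [0.5, 0.1065, 0.0453]
ee_rot: [0.0, 0.763, 0.646, 0.001]
force: [-0.6, 2.5, 4.8]
gripper_width: 0.05
```

Request:
carry_out(
  deltas=[
    [0, 0, -0.8, 0],
    [2, -0.5, -0.8, 0],
    [4, -1, -0.8, 0],
    [6, -1.5, -0.8, 0],
    [8, -2, -0.8, 0],
    [9, -2, -0.8, 0],
    [10, -2, -0.8, 0],
  ],
)

```text
clock: 12.38
tcp_pos: [0.4991, 0.1144, 0.0453]
ee_rot: [0.001, 0.763, 0.647, -0.001]
force: [-0.0, -7.6, 4.9]
gripper_width: 0.05
```

Request:
carry_out(
  deltas=[
    [1, 0, 0, 0],
    [2, 0, 0, 0],
  ],
)

```text
clock: 12.62
tcp_pos: [0.4993, 0.1163, 0.0454]
ee_rot: [0.001, 0.763, 0.647, -0.002]
force: [-0.6, -7.6, 4.0]
gripper_width: 0.0503
```

Request:
carry_out(
  deltas=[
    [1, 0, 0, 0],
    [2, 0, 0, 0],
  ],
)

```text
clock: 12.88
tcp_pos: [0.4996, 0.1182, 0.0454]
ee_rot: [0.001, 0.763, 0.647, -0.002]
force: [-1.8, -8.2, 4.9]
gripper_width: 0.0501
```

Steady sliding friction is about 7.6–8 N. Continuing in 2 mm steps.

Request:
carry_out(
  deltas=[
    [1, 0, 0, 0],
    [2, 0, 0, 0],
  ],
)

```text
clock: 13.12
tcp_pos: [0.4999, 0.1202, 0.0454]
ee_rot: [0.001, 0.763, 0.647, -0.002]
force: [-1.3, -8.6, 5.9]
gripper_width: 0.0498
```

Request:
carry_out(
  deltas=[
    [1, 0, 0, 0],
    [2, 0, 0, 0],
  ],
)

```text
clock: 13.38
tcp_pos: [0.5002, 0.1221, 0.0454]
ee_rot: [0.001, 0.763, 0.647, -0.002]
force: [-2.1, -8.7, 5.5]
gripper_width: 0.0502
```

Request:
carry_out(
  deltas=[
    [1, 0, 0, 0],
    [2, 0, 0, 0],
  ],
)

```text
clock: 13.62
tcp_pos: [0.5004, 0.1234, 0.0454]
ee_rot: [0.002, 0.763, 0.647, -0.002]
force: [-1.6, -12.8, 7.2]
gripper_width: 0.05
```

Contact at TCP y≈0.122 (force jumped by 4 N). Pressing on in small steps, aiming for about 11 N above friction.

Request:
carry_out(
  deltas=[
    [1, 0, 0, 0],
    [2, 0, 0, 0],
  ],
)

```text
clock: 13.88
tcp_pos: [0.5005, 0.1247, 0.0454]
ee_rot: [0.002, 0.763, 0.647, -0.003]
force: [-3.4, -15.1, 8.4]
gripper_width: 0.05
```

Request:
carry_out(
  deltas=[
    [1, 0, 0, 0],
    [2, 0, 0, 0],
  ],
)

```text
clock: 14.12
tcp_pos: [0.5007, 0.1261, 0.0454]
ee_rot: [0.002, 0.763, 0.647, -0.004]
force: [-4.7, -18.7, 9.7]
gripper_width: 0.0503
```

Request:
carry_out(
  deltas=[
    [1, 0, 0, 0],
    [2, 0, 0, 0],
    [2, 0, 0, 0],
  ],
)

```text
clock: 14.5
tcp_pos: [0.5009, 0.1275, 0.0455]
ee_rot: [0.003, 0.763, 0.647, -0.004]
force: [-4.8, -19.2, 9.9]
gripper_width: 0.0502
```

Both estimates agree: 5.3 mm of spring travel gives about 10.6 N, and force minus friction is about 11 N. Hold.

Request:
carry_out(
  deltas=[
    [0.4, 0, 0, 0],
    [0.4, 0, 0, 0],
    [0.4, 0, 0, 0],
    [0.4, 0, 0, 0],
    [0.4, 0, 0, 0],
    [0.4, 0, 0, 0],
  ],
)

```text
clock: 15.25
tcp_pos: [0.501, 0.1275, 0.0455]
ee_rot: [0.003, 0.763, 0.647, -0.005]
force: [-4.7, -21.2, 10.1]
gripper_width: 0.05
```

```bash
python3 - <<'E'
from h import *; from r import *
s=telemetry.observe(); print(l(ST,s['tcp_pos']).round(4)); delta(s['tcp_pos'],np.degrees(ST[2]),s)
d=cam('wrist'); im=d['img']; cv2.imwrite('pics/w6.png',cv2.resize(im[100:300,150:512],None,fx=2.2,fy=2.2,interpolation=cv2.INTER_CUBIC))
E
```

```text
[-0.1692  0.0032]
now [0.501  0.1275 0.0455] head 80.59 F [ -4.67 -21.2   10.08] w 0.05 t 15.25
delta [0. 0. 0.] turn 0.0
```

View pics/w6.png

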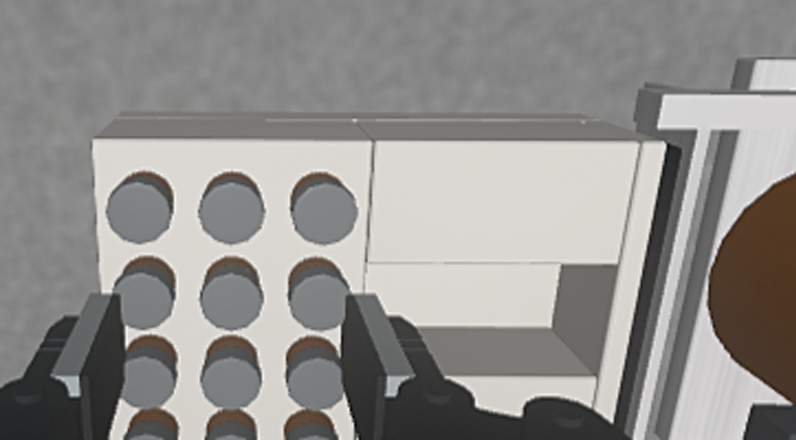

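Rack end is flush and parallel along the bar. The press was held for 1 s or more at about 11 N net. I'll ease the spring off before letting go.

Request:
carry_out(
  deltas=[
    [-1.5, 0, 0, 0],
    [-3, 0, 0, 0],
    [-4.5, 0, 0, 0],
    [-6, 0, 0, 0],
    [-7.5, 0, 0, 0],
    [-9, 0, 0, 0],
    [-9, 0, 0, 0],
  ],
)

```text
clock: 16.18
tcp_pos: [0.5004, 0.124, 0.0453]
ee_rot: [-0.0, 0.763, 0.647, 0.001]
force: [-0.5, 1.8, 3.9]
gripper_width: 0.0503
```

Back 3.5 mm at nearly zero tool force, so spring and friction balance. Release and rise.

Request:
carry_out(
  deltas=[
    [0, 0, 0, 0],
    [0, 0, 0, 0],
    [0, 0, 0, 0],
    [0, 0, 0, 0],
    [0, 0, 0, 0],
    [0, 0, 0, 0],
  ],
  fingers=0,
)

```text
clock: 16.92
tcp_pos: [0.5002, 0.1235, 0.0451]
ee_rot: [0.0, 0.763, 0.647, -0.0]
force: [0.3, -0.4, -0.4]
gripper_width: 0.0854
```

Request:
carry_out(
  deltas=[
    [0, 0, -8, 0],
    [-5, 0, -20, 0],
    [-15, 0, -45, 0],
    [-30, 0, -80, 0],
    [-45, 0, -120, 0],
    [-60, 0, -165, 0],
    [-60, 0, -215, 0],
    [-60, 0, -245, 0],
    [-60, 0, -250, 0],
    [-60, 0, -250, 0],
  ],
)

```text
clock: 18.18
tcp_pos: [0.49, 0.0643, 0.2946]
ee_rot: [-0.0, 0.763, 0.646, -0.0]
force: [-0.1, -0.1, -0.7]
gripper_width: 0.0852
```

```bash
python3 - <<'E'
from h import *; from r import *
s=telemetry.observe(); print(s['joints'].round(2),l(ST,s['tcp_pos']).round(4)); delta(w(ST,0,.001,.26),np.degrees(ST[2]),s)
d=cam('wrist'); im=d['img']; t=cam('scene')
a=np.vstack([cv2.resize(im,(400,300)),cv2.resize(t['img'][95:195,215:345],(400,300),interpolation=cv2.INTER_CUBIC)]); cv2.imwrite('pics/w7.png',a)
E
```

```text
[ 0.02 -0.26  1.91 -0.    1.49 -1.38] [-0.2334  0.0036]
now [0.49   0.0643 0.2946] head 80.55 F [-0.05 -0.12 -0.71] w 0.0852 t 18.175
delta [233.4   2.7  34.6] turn 0.0
```

View pics/w7.png

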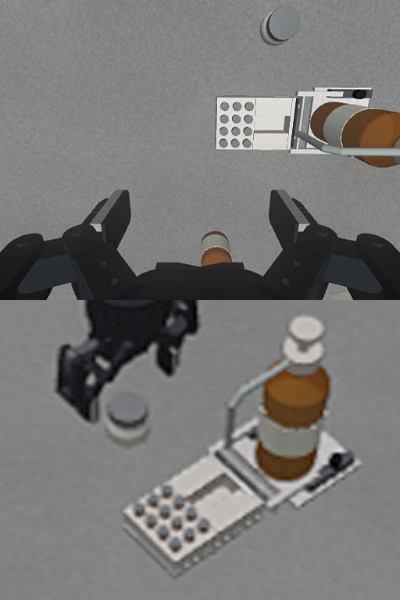

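Rack is square against the bar with the spout over the trough; jar and reagent stand where they were. Next I'll shut the fingers and go above the pump.

Request:
carry_out(
  deltas=[
    [10, 0, 0, 0],
    [30, 0, 0, 0],
    [55, 1, 0, 0],
    [85, 1, 0, 0],
    [115, 1, 0, 0],
    [145, 2, 0, 0],
    [175, 2, 0, 0],
    [200, 2, 0, 0],
    [220, 2, 0, 0],
    [234, 2, 0, 0],
    [234, 2, 20, 0],
    [234, 2, 30, 0],
  ],
  fingers=1,
)

```text
clock: 19.77
tcp_pos: [0.5299, 0.294, 0.2624]
ee_rot: [-0.0, 0.763, 0.646, -0.002]
force: [0.2, -0.7, -0.7]
gripper_width: 0.0001
```

Request:
carry_out(
  deltas=[
    [0, 0, 5, 0],
    [0, 0, 10, 0],
    [0, 0, 14, 0],
    [0, 0, 16, 0],
    [0, 0, 16, 0],
  ],
)

```text
clock: 20.4
tcp_pos: [0.5308, 0.2948, 0.2492]
ee_rot: [0.0, 0.763, 0.646, 0.0]
force: [0.5, 0.1, 0.8]
gripper_width: 0.0001
```

```bash
python3 - <<'E'
from h import *; from r import *
s=telemetry.observe(); print(l(ST,s['tcp_pos']).round(4)); delta(w(ST,0,.001,.237),np.degrees(ST[2]),s)
E
```

```text
[0.0007 0.0013]
now [0.5308 0.2948 0.2492] head 80.55 F [0.52 0.07 0.76] w 0.0001 t 20.4
delta [-0.7  0.3 12.2] turn 0.0
```

Request:
carry_out(
  deltas=[
    [0, 0, 4, 0],
    [0, 0, 8, 0],
    [0, 0, 11, 0],
    [0, 0, 14, 0],
    [0, 0, 14, 0],
  ],
)

```text
clock: 21.02
tcp_pos: [0.5306, 0.2948, 0.2354]
ee_rot: [-0.0, 0.763, 0.647, -0.0]
force: [-1.5, -0.6, 4.0]
gripper_width: 0.0
```

Request:
carry_out(
  deltas=[
    [0, 0, 3, 0],
    [0, 0, 6, 0],
    [0, 0, 6, 0],
  ],
)

```text
clock: 21.4
tcp_pos: [0.5308, 0.2949, 0.2299]
ee_rot: [0.0, 0.763, 0.647, 0.0]
force: [-2.7, -1.3, 8.2]
gripper_width: 0.0001
```

Cap contact is at z≈0.237, and force is rising as the pump spring should. Continue to the bottom.

Request:
carry_out(
  deltas=[
    [0, 0, 3, 0],
    [0, 0, 6, 0],
    [0, 0, 7.5, 0],
    [0, 0, 7.5, 0],
    [0, 0, 7.5, 0],
  ],
)

```text
clock: 22.02
tcp_pos: [0.5309, 0.295, 0.2239]
ee_rot: [0.0, 0.763, 0.647, 0.001]
force: [-4.3, -2.0, 10.0]
gripper_width: 0.0001
```

Request:
carry_out(
  deltas=[
    [0, 0, 1.5, 0],
    [0, 0, 3, 0],
    [0, 0, 3, 0],
    [0, 0, 3, 0],
  ],
)

```text
clock: 22.52
tcp_pos: [0.5309, 0.295, 0.2229]
ee_rot: [0.0, 0.763, 0.647, 0.001]
force: [-8.2, -3.4, 16.8]
gripper_width: -0.0001
```

Bottomed out: 14.1 mm travel and force jumped to 17 N. Raise and clear.

Request:
carry_out(
  deltas=[
    [0, 0, -4, 0],
    [0, 0, -9, 0],
    [0, 0, -15, 0],
    [0, 0, -22, 0],
    [0, 0, -40, 0],
    [0, 0, -60, 0],
    [0, 0, -80, 0],
    [0, 0, -80, 0],
  ],
)

```text
clock: 23.52
tcp_pos: [0.5318, 0.2954, 0.3021]
ee_rot: [0.001, 0.763, 0.647, 0.003]
force: [0.9, -0.6, -0.5]
gripper_width: -0.0001
```

Request:
carry_out(
  deltas=[
    [-20, 0, 0, 0],
    [-60, 0, 0, 0],
    [-110, 0, 0, 0],
    [-160, 0, 0, 0],
    [-210, 0, 0, 0],
    [-250, 0, 0, 0],
    [-290, 0, 0, 0],
    [-300, 0, 0, 0],
    [-300, 0, 0, 0],
    [-300, 0, 0, 0],
  ],
)

```text
clock: 24.78
tcp_pos: [0.4814, -0.0004, 0.2983]
ee_rot: [-0.0, 0.763, 0.647, -0.0]
force: [-0.0, -1.2, -0.3]
gripper_width: -0.0
```

```bash
python3 - <<'E'
from h import *; from r import *
s=telemetry.observe(); delta(s['tcp_pos'],80.5,s)
t=cam('top');d=cam('scene')
a=np.hstack([cv2.resize(t['img'][180:240,85:185],(500,300),interpolation=cv2.INTER_CUBIC),cv2.resize(d['img'][95:195,245:345],(300,300),interpolation=cv2.INTER_CUBIC)]); cv2.imwrite('pics/w8.png',a)
E
```

```text
now [ 4.814e-01 -4.000e-04  2.983e-01] head 80.61 F [-0.   -1.23 -0.27] w -0.0 t 24.775
delta [0. 0. 0.] turn 0.1
```

View pics/w8.png

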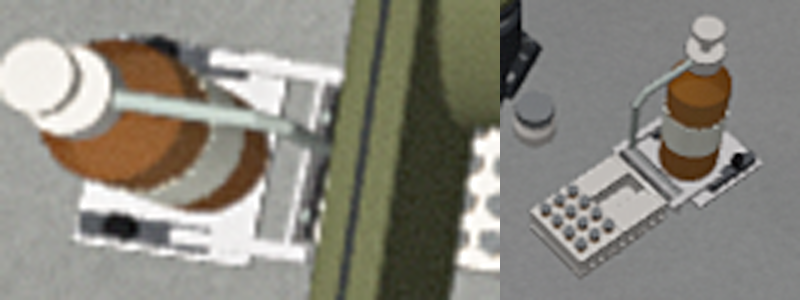

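The pump cap is back at its first image position, (39,77) against about (39,79), and the rack is still docked. Handing in.

```bash
python3 -c "
from station import finish_job; print(finish_job())"
```

```text
the job is handed in; nothing more can be done
None
```

The rack is docked square against the backstop, the pump was pushed fully down and came back up, and I handed the job in at about 25 s of 72. `finish_job()` gives no verdict, so success is judged only from my own measurements.

- **Slide:** I gripped the rack by its vial caps and dragged it in line with the station. Then I let go and regripped with the tool turned 90°, because otherwise the wrist camera would have reached the spout.
- **Docking:** The backstop was felt at a TCP y of about 0.122 m. I pressed it in about 5.3 mm, which is roughly 11–12 N once about 8–9 N of sliding friction is taken off. I held that for about 1 s, eased it off and released. The contact force was worked out from the wrist force and the spring travel, not measured directly.
- **Pump:** The cap was pushed down about 14 mm until it stopped at 17 N, then released.
- **Last checks:** The final pictures show the rack flush and square at the bar, the pump cap back up and the arm clear. From the gripper position at docking, the spout sits about 41–45 mm along the rack (allowed 5–57 mm) and 1–2 mm off the trough's centre line.
- **Other glassware:** The jar and reagent bottle looked unmoved. I did not look at the beaker again after the start, but the arm passed well above it.
- **Disagreement:** The wrist camera placed the spout about 3 mm from where my first station fit put it, which is within tolerance.

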